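# Set the load dial and slide the relay fixture home

## Robot

A 6-joint arm with a two-finger parallel gripper is mounted at the origin on the work surface. World frame = base frame: x ahead of the robot, y to its left, z up, the work surface at z = 0. Lengths are in m, angles in rad, forces in N, time in s.
With the tool pointing down it reaches from about 0.375 to 0.975 m from the base axis. Payload 3.8 kg.
Tool frame: the origin (TCP) lies midway between the tips of the shut fingers; the grasp point (between the pads) lies 19 mm behind it (bot.grip_point_offset is the z of the grasp point in the tool frame, in m); z points along the fingers, y is the line along which they close (so a half turn about z gives the same grasp; the last joint's range is limited). The gripper opens to 85 mm and grips with 20 to 120 N. Pads are 22 mm wide; open, the fingers measure 114 mm over their backs; the gripper's body (76 mm by 85 mm) begins 54 mm behind the grasp point. The pads swing forward as they close: fully open they stand 13 mm farther back than shut.
Start: joints at [-1.196, 0.264, 1.604, -0, 1.274, -0.037], TCP at [0.27, -0.619, 0.231] pointing down, gripper open.
Joint ranges: [-2.63, 2.63], [-0.94, 2.18], [0.31, 2.57], [-1.31, 4.45], [0, 2.66], [-2.55, 2.55]. Speed limits (rad/s): [2.57, 2.57, 3.14, 3.14, 3.14, 3.14].

## Interface

Orientations are given as a rotation vector (axis times angle).
In Python, from workcell import sensors, optics, order, bot gives the robot as it stands.
- The arm moves only by the tool play_rows, never from a script. Its argument "commands" is a list of rows, each a list of 6 numbers: the shift along the tool's x, y, z in cm, then the turn, a rotation vector about the tool's x, y, z in rad. In form: [[dx, dy, dz, wx, wy, wz], ...]. A call has 1 to 5 rows; each row shifts and turns the commanded pose from where the row before left it, along the tool's axes as they then stand; what a row does not reach is not made up. A row lasts 1/12 s, in which the tool goes at most 41.7 mm and 7.16 degrees, less where a joint would pass 70% of its speed; a pose out of reach is approached as far as the arm can. A call with a gripper value outside its range is refused whole. "grip" is the closure, from 0 (fully open) to 1 (shut), set as the call begins (left out, the last holds). The fingers move at their own pace and stop on an object; "force" is the grip in N (left out, the last holds). Time passes only in rows, so rows that do not move let the fingers close. It gives the time, the measured TCP pose, the force, the opening and the grip force at its end, in the units of the state.
- sensors.read_state(): the state, without advancing time (a new reading comes with each control period).
- optics.read_camera(name): name is "side" or "top" or "wrist"; returns the picture (480x640x3 uint8, red, green, blue); there is no depth.
- optics.camera_info(name): a dict with "mtx" (3x3 intrinsics, pixels), "k1" (the pictures are not rectified: a ray, as slopes to the right and down, at radius r is drawn at 1 + k1 r^2 times it, then the intrinsics apply), "R" (3x3) and "t" (3): a world point X has camera coordinates R X + t. Camera axes: x right, y down, z forward; pixel columns grow to the right and rows downward; lengths in m; the calibration is good to about 2 mm. A picture is of the moment at which its call begins: read the wrist's pose just before it. camera_info takes no time and is no camera call; for the wrist camera it gives the pose at the moment of the call.
- order.finish_job(): hands the job in; it is judged then, once.
The state is a dict: "time": time; "q": joint angles; "joint_vel": joint speeds; "joint_torque": joint torques, N m; "tool_pos": TCP position; "tcp_rot": TCP orientation; "wrist_force": force on the tool from outside, world axes, zero at the start; "torque": the same for the moment, N m; "width": opening from 0.0 (shut) to 1.0 (fully open); "grip_force": force on a finger pad.
Only numpy, scipy, OpenCV 4.12 (cv2) and the standard library are available. Lean on these libraries where they do the work, as an engineer would, in place of code of your own. Each camera call takes 0.05 s, during which the arm holds its last target. There are 200 camera calls.

## Task

Set up the relay test using fingertips only, gripping and lifting nothing: gently push the dial round by its post until its index mark lines up with the one long line of the scale, and then push the grey fixture along its rail just as gently until it rests against the stop. Do not touch the relay in the fixture, and leave the other things on the bench where they are.

Things in the scene. Friction and masses are not known exactly. Their poses are not given: they have to be found in the camera images.
- scale: White round scale plate, radius 90 mm, fixed on the grey load box (190 x 190 mm, 40 mm high). Origin on the dial's axis at the plate's underside, 40 mm above the bench, z up. Short black lines every 10 degrees (67 to 75 mm off the axis) and ONE LONG line, 3 mm broad, 67 to 88 mm off the axis: the target. The plate's +x axis runs along the long line. Turned differently each time.
- dial: Dark steel dial, a hollow disc (150 g) of 64 mm radius just inside the scale, upper face 53 mm above the bench, with a low hub (28 mm across, 4 mm high). Origin on its axis, 44 mm above the bench; its +x axis runs through the post and index mark. Turns about the vertical, either way, no stop within a turn, stiff (0.06 N m, about 1.5 N at the post), stays where it is left.
- dial_post (a point): Top centre of the round steel post on the dial by which it is pushed round: 14 mm thick, 32 mm tall, standing 42 mm off the dial's axis; its top is 85 mm above the bench.
- dial_index (a point): Outer end of the dial's index mark, a white line 3 mm broad on the dial's dark upper face that runs from the hub, under the post, to the rim; this point is 62 mm off the axis.
- rail: Aluminium slide rail fixed on the bench: base plate 350 x 100 x 8 mm with a bar 32 mm wide whose top is 30 mm above the bench. Origin at the centre of the plate's underside, x along the rail towards the stop (roughly away from the robot), z up. The stop is a steel plate 90 mm wide, reaching 60 mm above the bench; its near face is at x = 150 mm.
- fixture: Grey plastic fixture, 0.4 to 0.6 kg, loose on the rail's bar; slides with 1 to 7 N and would lift off. Block 100 x 100 mm, 30 to 64 mm above the bench, with skirts beside the bar down to 14 mm. Origin at its middle, 14 mm above the bench, x along the rail; front and rear faces 50 mm from it. At the stop its origin is at x = 100 mm in the rail's frame; it starts 90 to 150 mm short.
- relay: Orange relay 32 x 26 mm, 32 mm tall, sitting loose in a nest with a 6 mm rim on top of the fixture, 20 mm ahead of the fixture's middle; its top is 96 mm above the bench. Origin at the centre of its underside. Not to be touched.
- screwdriver: bystander, to be left alone: screwdriver 170 mm long, lying between the two work pieces; origin at its middle, on the bench
- heat_sink: bystander, to be left alone: finned aluminium block 40 x 40 x 24 mm; origin at its underside
- fan_shroud: bystander, to be left alone: black plastic fan frame 120 x 120 x 25 mm; origin at its underside
- meter: bystander, to be left alone: hand-held meter 150 x 75 x 34 mm; origin at its underside
- wrench: bystander, to be left alone: steel wrench 130 mm long; origin at its underside
- screw_jar: bystander, to be left alone: glass jar with steel cap, 48 mm across, 60 mm tall; origin at its underside
- solder_spool: bystander, to be left alone: grey spool, 56 mm across, 40 mm tall; origin at its underside
Things that resemble listed ones, but are neither listed nor needed, are in the scene too. Leave any pink, red or turquoise look-alike of the fixture alone.

How it is judged:
On the way, in this order (a step that is already met when the one before it is completed fails the run):
1. the dial's index mark is lined up with the long scale line (y of dial_index in the frame of scale between -0.0035 and 0.0035 m and x of dial_index in the frame of scale above 0.05 m), for 0.3 s.
2. the fixture is against the stop, the dial still set (all of step 1 and x of fixture in the frame of rail above 0.0965 m), for 0.2 s.
At the end, for the whole second after the job is handed in: The outer end of the dial's index mark is within 3.5 mm sideways of the long line (3.2 degrees), the fixture is within 3.5 mm of touching the stop and sits level on the rail, the relay sits in its nest, and all is at rest (all of step 2 and z of fixture in the frame of rail below 0.018 m and angle between fixture's own z axis and vertical below 0.05 rad and z of relay in the frame of fixture below 0.053 m and angle between relay's own z axis and vertical below 0.08 rad and linear speed of fixture below 0.01 m/s and angular speed of dial below 0.05 rad/s).
It fails at once if the fixture is lifted or tipped (more than 8 mm or 0.15 rad) (z of fixture in the frame of rail above 0.022 m or angle between fixture's own z axis and vertical above 0.15 rad).
It fails at once if the relay is touched by the robot or leaves its nest (contact force between any of the fingers, the arm and relay above 0.5 N or z of relay in the frame of fixture above 0.056 m).
It fails at once if the dial is squeezed or forced (over 60 N) (contact force between the fingers and dial above 60 N).
It fails at once if the fixture is squeezed or rammed (over 60 N) (contact force between the fingers and fixture above 60 N).
It fails at once if another thing on the bench is moved more than 20 mm (distance of any of screwdriver, heat_sink, fan_shroud, meter, wrench, screw_jar, solder_spool from where it was at the start of the episode above 0.02 m).
It also fails if it takes over 67 s, if anything falls off the work surface, if the arm or the gripper's body presses on something with over 40 N, if the wrist force passes 120 N, or if a joint passes its speed limit or range.

## Working session

There is one attempt and no reset: what is moved stays moved. The work goes in short steps, Python scripts to look and compute and a tool call to move; the robot and the scene stay as the last step left them, time stands still between calls to the robot, and variables do not carry over. Pictures are saved under pics/ and viewed, at most 10 in all, crops included, and the job is handed in when it is done.

Besides the shell and the picture viewer there is one more tool, called after "Request:" by a JSON object that holds its "name" and its "arguments", one argument or row to a line. play_rows: Moves the arm, as the interface text tells. Its arguments: {"type":"object","properties":{"commands":{"type":"array","items":{"type":"array","items":{"type":"number"}}},"grip":{"type":"number"},"force":{"type":"number"}},"required":["commands"]}

```bash
mkdir -p pics
cat > h.py <<'E'
import numpy as np, cv2
from workcell import sensors, optics, order, bot
def save(n,f):
    c=optics.camera_info(n); im=optics.read_camera(n); cv2.imwrite('pics/'+f,im[:,:,::-1]); return c,im
def ray(c,u,v):
    M=np.array(c['mtx']);x=(u-M[0,2])/M[0,0];y=(v-M[1,2])/M[1,1]
    rd=np.hypot(x,y);r=rd
    for _ in range(30): r=rd/(1+c['k1']*r*r)
    s=r/rd if rd>0 else 1
    R=np.array(c['R']);t=np.array(c['t'])
    return -R.T@t, R.T@np.array([x*s,y*s,1])
def pt(c,u,v,z):
    o,d=ray(c,u,v); return o+d*(z-o[2])/d[2]
def px(c,X):
    p=np.array(c['R'])@np.array(X)+np.array(c['t']);x,y=p[:2]/p[2];k=1+c['k1']*(x*x+y*y)
    M=np.array(c['mtx']);return M[0,0]*x*k+M[0,2],M[1,1]*y*k+M[1,2]
E
python3 - <<'E'
from h import *
save('top','top1.png');save('side','side1.png')
print(sensors.read_state())
E
```

```text
{'time': 0.1, 'q': array([-1.19587279e+00,  2.64702638e-01,  1.60526022e+00, -6.94658922e-06,
        1.27371343e+00, -3.69068983e-02]), 'joint_vel': array([ 0.00119965, -0.00224712, -0.0022229 , -0.00044166,  0.00065076,
        0.00016677]), 'joint_torque': array([ 3.46962688e-04, -5.16706181e+01, -3.68589377e+01, -1.04633764e-04,
        6.31818824e-03,  6.31795629e-06]), 'tool_pos': array([ 0.26993823, -0.61793717,  0.2300575 ]), 'tcp_rot': array([-3.07321403e+00, -6.41923265e-01,  5.60444874e-04]), 'wrist_force': array([ 0.25732275, -0.44468171,  0.23434935]), 'torque': array([-0.01612199,  0.01765522,  0.03129582]), 'grip_force': 0.0, 'width': 0.9979388529267874}
```

View pics/top1.png

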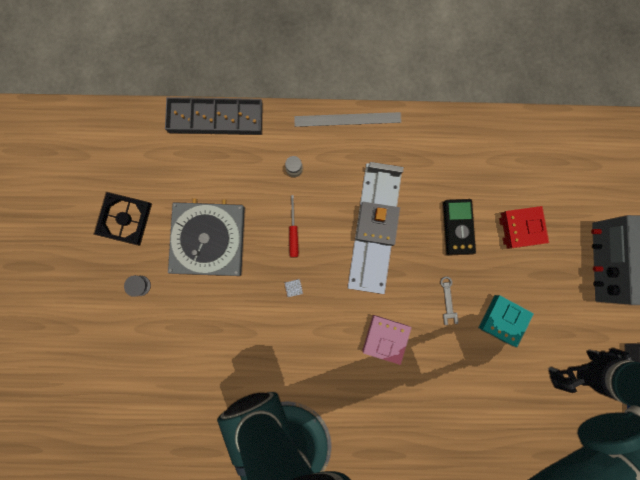

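View pics/side1.png

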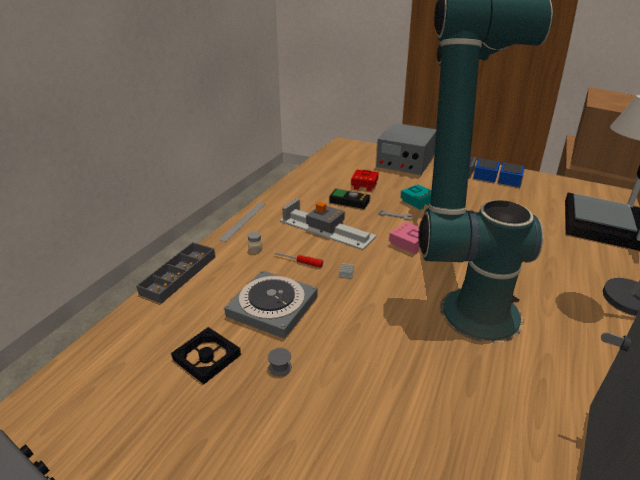

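The top view shows the dial at about (206,239), the fixture at about (377,225) on its rail, the stop at about (384,168) and the screwdriver at about (293,230). I'll enlarge both work areas.

Run:
```python
from h import *
im=cv2.imread('pics/top1.png')
a=cv2.resize(im[195:285,160:255],(0,0),fx=6,fy=6,interpolation=cv2.INTER_CUBIC)
cv2.imwrite('pics/c1.png',a)
b=cv2.resize(im[155:300,335:415],(0,0),fx=4,fy=4,interpolation=cv2.INTER_CUBIC)
cv2.imwrite('pics/c2.png',b)
c=optics.camera_info('top')
for n,u,v,z in [('dial',206,239,.05),('boxTL',171,206,.04),('boxBR',241,275,.04),('stop',384,168,.06),('fix',377,225,.064),('railend near',367,292,.008),('relay',381,214,.096)]: print(n,pt(c,u,v,z).round(4))
print(pt(c,206,239,.0))
```

```text
dial [0.5378 0.2208 0.05  ]
boxTL [0.6251 0.3199 0.04  ]
boxBR [0.4455 0.1279 0.04  ]
stop [ 0.7337 -0.2438  0.06  ]
fix [ 0.581  -0.2254  0.064 ]
railend near [ 0.4055 -0.2071  0.008 ]
relay [ 0.6052 -0.231   0.096 ]
[0.54209629 0.2336969  0.        ]
```

View pics/c1.png

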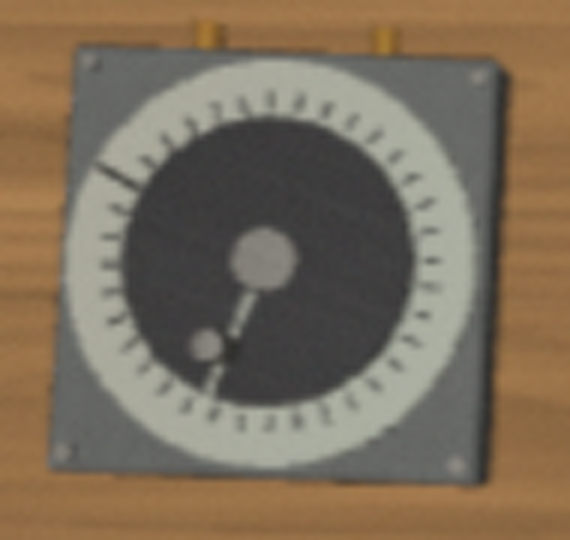

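View pics/c2.png

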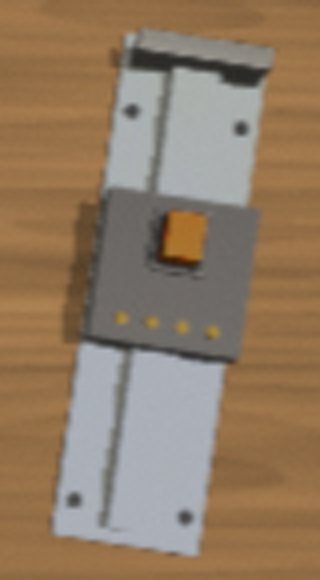

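The first crop shows the hub at about (264,259), the long line from (97,166) to (138,190), the index end at about (208,397) and the post top at about (207,345). The second crop shows the rail leaning slightly right, the fixture's rear face at about y = 345 and the stop near y = 55.

```bash
cat >> h.py <<'E'
from scipy.spatial.transform import Rotation as Ro
def plan(p,yawy,n,rv=None,pos=None,arc=None):
    """rows from the current pose to TCP p, tool down, tool y at world angle yawy (deg)"""
    s=sensors.read_state(); P=np.array(s['tool_pos'] if pos is None else pos); R=Ro.from_rotvec(s['tcp_rot'] if rv is None else rv)
    a=np.radians(yawy); y=np.array([np.cos(a),np.sin(a),0]); z=np.array([0,0,-1.]); T=Ro.from_matrix(np.c_[np.cross(y,z),y,z])
    d=(R.inv()*T).as_rotvec(); rows=[]; Q=P.copy(); R0=R
    for i in range(n):
        G=P+(np.array(p)-P)*(i+1)/n
        r=np.r_[R.inv().apply(G-Q)*100,d/n]; r=np.round(r,2 if True else 3); rows.append(r.tolist())
        Q=Q+R.apply(r[:3]/100); R=R*Ro.from_rotvec(r[3:])
    for i in range(0,n,5): print(rows[i:i+5])
    print('end',Q.round(4),R.as_rotvec().round(3))
E
python3 - <<'E'
from h import *
c=optics.camera_info('top')
f=lambda u,v,z,o=(160,195),s=6: pt(c,(u+.5)/s+o[0]-.5,(v+.5)/s+o[1]-.5,z)
hub=f(264,259,.057);l1=f(97,166,.044);l2=f(138,190,.044);ix=f(208,397,.053);po=f(207,345,.085)
for n,x in dict(hub=hub,l1=l1,l2=l2,ix=ix,po=po).items():
    d=x-hub; print(n,x.round(4),'r',np.hypot(*d[:2]).round(4),'ang',np.degrees(np.arctan2(d[1],d[0])).round(1))
g=lambda u,v,z: f(u,v,z,(335,155),4)
for n,u,v,z in [('rl',50,537,.008),('rr',198,555,.008),('fr_l',82,341,.064),('fr_r',238,361,.064),('ff_l',108,189,.064),('ff_r',259,209,.064),('stopfaceL',134,52,.06),('stopfaceR',270,73,.06),('relay',187,236,.096)]: print(n,g(u,v,z).round(4))
w=optics.camera_info('wrist');R=np.array(w['R']);o=-R.T@w['t'];s=sensors.read_state();T=Ro.from_rotvec(s['tcp_rot'])
print('cam in tool',T.inv().apply(o-s['tool_pos']).round(3),'axis',T.inv().apply(R[2]).round(3), T.inv().apply(R[0]).round(3))
print(w['mtx'])
plan([po[0],po[1],.22],70,25)
E
```

```text
hub [0.5404 0.2254 0.057 ] r 0.0 ang 0.0
l1 [0.5813 0.3039 0.044 ] r 0.0886 ang 62.5
l2 [0.571  0.2854 0.044 ] r 0.0674 ang 62.9
ix [0.4803 0.2483 0.053 ] r 0.0643 ang 159.2
po [0.5011 0.2406 0.085 ] r 0.0421 ang 158.9
rl [ 0.4131 -0.1534  0.008 ]
rr [ 0.4026 -0.2534  0.008 ]
fr_l [ 0.5411 -0.1688  0.064 ]
fr_r [ 0.5298 -0.2702  0.064 ]
ff_l [ 0.6412 -0.1848  0.064 ]
ff_r [ 0.6298 -0.2839  0.064 ]
stopfaceL [ 0.7339 -0.2017  0.06  ]
stopfaceR [ 0.7216 -0.2919  0.06  ]
relay [ 0.6062 -0.232   0.096 ]
cam in tool [ 0.081 -0.001 -0.143] axis [-0.317 -0.001  0.949] [-0.     1.     0.001]
[[409.34873463   0.         317.61262499]
 [  0.         409.34873463 231.33635959]
 [  0.           0.           1.        ]]
[[2.22, -2.78, 0.05, -0.0, -0.0, -0.1], [2.49, -2.54, 0.04, -0.0, -0.0, -0.1], [2.73, -2.28, 0.05, -0.0, -0.0, -0.1], [2.94, -1.99, 0.04, -0.0, -0.0, -0.1], [3.13, -1.7, 0.05, -0.0, -0.0, -0.1]]
[[3.28, -1.37, 0.05, -0.0, -0.0, -0.1], [3.4, -1.04, 0.04, -0.0, -0.0, -0.1], [3.49, -0.69, 0.05, -0.0, -0.0, -0.1], [3.54, -0.34, 0.05, -0.0, -0.0, -0.1], [3.56, 0.02, 0.04, -0.0, -0.0, -0.1]]
[[3.53, 0.36, 0.05, -0.0, -0.0, -0.1], [3.49, 0.73, 0.04, -0.0, -0.0, -0.1], [3.39, 1.06, 0.05, -0.0, -0.0, -0.1], [3.27, 1.4, 0.05, -0.0, -0.0, -0.1], [3.11, 1.71, 0.04, -0.0, -0.0, -0.1]]
[[2.93, 2.02, 0.05, -0.0, -0.0, -0.1], [2.71, 2.31, 0.04, -0.0, -0.0, -0.1], [2.47, 2.56, 0.05, -0.0, -0.0, -0.1], [2.2, 2.79, 0.05, -0.0, -0.0, -0.1], [1.91, 3.0, 0.04, -0.0, -0.0, -0.1]]
[[1.6, 3.18, 0.05, -0.0, -0.0, -0.1], [1.27, 3.32, 0.05, -0.0, -0.0, -0.1], [0.94, 3.43, 0.04, -0.0, -0.0, -0.1], [0.59, 3.5, 0.05, -0.0, -0.0, -0.1], [0.24, 3.55, 0.04, -0.0, -0.0, -0.1]]
end [0.501  0.2406 0.22  ] [-3.60e-01 -3.12e+00 -3.00e-03]
```

Measured radii are 42, 64, 88 and 67 mm, which match the given sizes. The index sits at about 159° and the long line at about 62.7°. I'll go above the post with the fingers half open.

Request:
{"name": "play_rows", "arguments": {
  "commands": [
    [2.22,-2.78,0.05,0,0,-0.1],
    [2.49,-2.54,0.04,0,0,-0.1],
    [2.73,-2.28,0.05,0,0,-0.1],
    [2.94,-1.99,0.04,0,0,-0.1],
    [3.13,-1.7,0.05,0,0,-0.1]
  ],
  "grip": 0.5,
  "force": 20
}}

```text
time: 0.52
tool_pos: [0.3163, -0.445, 0.2282]
tcp_rot: [-2.817, -1.389, -0.0]
wrist_force: [1.0, 0.8, -0.2]
width: 0.506
grip_force: 0.0
```

Request:
{"name": "play_rows", "arguments": {
  "commands": [
    [3.28,-1.37,0.05,0,0,-0.1],
    [3.4,-1.04,0.04,0,0,-0.1],
    [3.49,-0.69,0.05,0,0,-0.1],
    [3.54,-0.34,0.05,0,0,-0.1],
    [3.56,0.02,0.04,0,0,-0.1]
  ]
}}

```text
time: 0.93
tool_pos: [0.3624, -0.2732, 0.2262]
tcp_rot: [-2.386, -2.043, -0.0]
wrist_force: [1.0, 0.6, 0.3]
width: 0.502
grip_force: 0.0
```

Request:
{"name": "play_rows", "arguments": {
  "commands": [
    [3.53,0.36,0.05,0,0,-0.1],
    [3.49,0.73,0.04,0,0,-0.1],
    [3.39,1.06,0.05,0,0,-0.1],
    [3.27,1.4,0.05,0,0,-0.1],
    [3.11,1.71,0.04,0,0,-0.1]
  ]
}}

```text
time: 1.35
tool_pos: [0.4085, -0.1017, 0.2241]
tcp_rot: [-1.806, -2.57, -0.0]
wrist_force: [0.6, 0.7, -0.1]
width: 0.497
grip_force: 0.0
```

Request:
{"name": "play_rows", "arguments": {
  "commands": [
    [2.93,2.02,0.05,0,0,-0.1],
    [2.71,2.31,0.04,0,0,-0.1],
    [2.47,2.56,0.05,0,0,-0.1],
    [2.2,2.79,0.05,0,0,-0.1],
    [1.91,3.0,0.04,0,0,-0.1]
  ]
}}

```text
time: 1.77
tool_pos: [0.4548, 0.07, 0.2218]
tcp_rot: [-1.113, -2.938, 0.0]
wrist_force: [1.2, -1.4, -0.0]
width: 0.499
grip_force: 0.0
```

Request:
{"name": "play_rows", "arguments": {
  "commands": [
    [1.6,3.18,0.05,0,0,-0.1],
    [1.27,3.32,0.05,0,0,-0.1],
    [0.94,3.43,0.04,0,0,-0.1],
    [0.59,3.5,0.05,0,0,-0.1],
    [0.24,3.55,0.04,0,0,-0.1]
  ]
}}

```text
time: 2.18
tool_pos: [0.501, 0.2416, 0.2192]
tcp_rot: [-0.352, -3.121, 0.001]
wrist_force: [0.3, 0.2, 0.3]
width: 0.503
grip_force: 0.0
```

Request:
{"name": "play_rows", "arguments": {
  "commands": [
    [0,0,0,0,0,0],
    [0,0,0,0,0,0]
  ]
}}

```text
time: 2.35
tool_pos: [0.501, 0.2414, 0.2189]
tcp_rot: [-0.356, -3.12, 0.001]
wrist_force: [-0.4, 0.3, 0.9]
width: 0.498
grip_force: 0.0
```

Run:
```python
from h import *
c,im=save('wrist','w1.png')
for n,X in dict(hub=[.5404,.2254,.057],post=[.5011,.2406,.085],long=[.571,.2854,.044]).items(): print(n,px(c,X))
np.save('w1.npy',c,allow_pickle=True)
```

```text
hub (np.float64(308.76716984983034), np.float64(258.18637606112725))
post (np.float64(316.0128560858118), np.float64(218.31306978147876))
long (np.float64(386.59441711578546), np.float64(270.2445197180642))
```

View pics/w1.png

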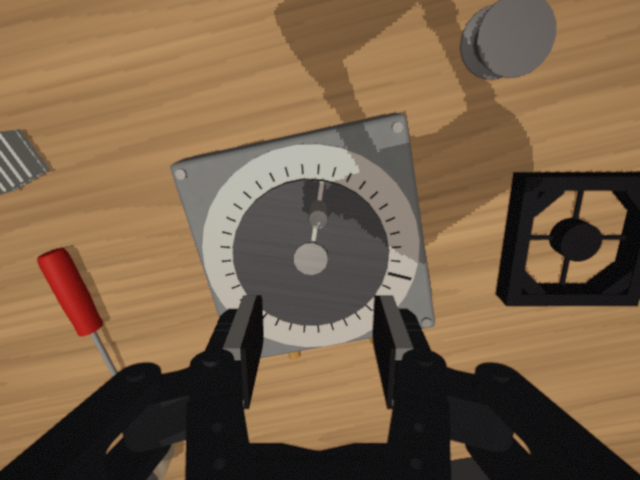

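The wrist view shows the hub at (311,259), the post top at (318,217), the index end at (322,182) and the long line from (389,274) to (411,279). I'll refine from these and plan the descent around the post.

Run:
```python
from h import *
c=np.load('w1.npy',allow_pickle=True).item()
hub=pt(c,311,259,.057)
for n,u,v,z in [('hub',311,259,.057),('post',318,217,.085),('ix',322,182,.053),('l2',389,274,.044),('l1',411,279,.044)]:
    x=pt(c,u,v,z);d=x-hub;print(n,x.round(4),np.hypot(*d[:2]).round(4),np.degrees(np.arctan2(d[1],d[0])).round(1))
plan([.501,.24,.20],69,2); plan([.501,.24,.061],69,7)
```

```text
hub [0.5415 0.227  0.057 ] 0.0 0.0
post [0.5005 0.2422 0.085 ] 0.0437 159.7
ix [0.4832 0.2494 0.053 ] 0.0624 159.0
l2 [0.5749 0.2868 0.044 ] 0.0685 60.8
l1 [0.5837 0.3042 0.044 ] 0.088 61.4
[[-0.02, -0.0, 0.95, -0.0, -0.0, 0.07], [-0.02, -0.0, 0.94, -0.0, -0.0, 0.07]]
end [0.5011 0.24   0.2   ] [-5.760e-01 -3.087e+00  2.000e-03]
[[-0.01, 0.0, 2.26, -0.0, -0.0, 0.02], [-0.01, 0.0, 2.25, -0.0, -0.0, 0.02], [-0.0, 0.01, 2.26, -0.0, -0.0, 0.02], [-0.01, -0.0, 2.26, -0.0, -0.0, 0.02], [-0.01, 0.0, 2.25, -0.0, -0.0, 0.02]]
[[-0.01, 0.01, 2.26, -0.0, -0.0, 0.02], [-0.0, -0.0, 2.25, -0.0, -0.0, 0.02]]
end [0.501 0.24  0.061] [-5.760e-01 -3.087e+00  2.000e-03]
```

Request:
{"name": "play_rows", "arguments": {
  "commands": [
    [0,0,2.0,0,0,0.07],
    [0,0,2.0,0,0,0.07],
    [0,0,2.5,0,0,0],
    [0,0,2.5,0,0,0],
    [0,0,2.0,0,0,0]
  ],
  "grip": 0.67
}}

```text
time: 2.82
tool_pos: [0.5001, 0.2378, 0.108]
tcp_rot: [-0.581, -3.086, 0.002]
wrist_force: [0.5, 0.1, 1.0]
width: 0.334
grip_force: 0.0
```

Request:
{"name": "play_rows", "arguments": {
  "commands": [
    [0,0,1.5,0,0,0],
    [0,0,1.5,0,0,0],
    [0,0,1.0,0,0,0],
    [0,0,0.5,0,0,0],
    [0,0,0,0,0,0]
  ]
}}

```text
time: 3.23
tool_pos: [0.5003, 0.2386, 0.0636]
tcp_rot: [-0.579, -3.086, 0.002]
wrist_force: [-0.5, -0.8, -0.9]
width: 0.332
grip_force: 0.0
```

Request:
{"name": "play_rows", "arguments": {
  "commands": [
    [-0.01,0.34,0,0,0,0.08],
    [-0.01,0.34,0,0,0,0.08],
    [-0.01,0.34,0,0,0,0.08],
    [-0.01,0.34,0,0,0,0.08],
    [-0.01,0.34,0,0,0,0.08]
  ]
}}

```text
time: 3.65
tool_pos: [0.5108, 0.2539, 0.066]
tcp_rot: [1.185, 2.908, 0.0]
wrist_force: [-0.9, -1.4, 0.2]
width: 0.337
grip_force: 0.8
```

Request:
{"name": "play_rows", "arguments": {
  "commands": [
    [-0.01,0.34,0,0,0,0.08],
    [-0.01,0.34,0,0,0,0.08],
    [-0.01,0.34,0,0,0,0.08],
    [-0.01,0.34,0,0,0,0.08],
    [-0.01,0.34,0,0,0,0.08]
  ]
}}

```text
time: 4.07
tool_pos: [0.5242, 0.2638, 0.066]
tcp_rot: [1.74, 2.615, 0.0]
wrist_force: [-2.8, -0.1, 0.2]
width: 0.328
grip_force: 1.0
```

Run:
```python
from h import *
s=sensors.read_state();d=s['tool_pos'][:2]-[.541,.226];print(s['tool_pos'],np.hypot(*d),np.degrees(np.arctan2(d[1],d[0])),s['wrist_force'],s['torque'])
x=Ro.from_rotvec(s['tcp_rot']).as_matrix()[:,0];print(np.degrees(np.arctan2(x[1],x[0])))
```

```text
[0.52422727 0.26378221 0.06600934] 0.04133787271533237 113.93796539679842 [-2.79408296 -0.08822496  0.17593409] [-0.07807152  0.2786031  -0.04607923]
112.72184424539462
```

Request:
{"name": "play_rows", "arguments": {
  "commands": [
    [-0.01,0.34,0,0,0,0.08],
    [-0.01,0.34,0,0,0,0.08],
    [-0.01,0.34,0,0,0,0.08],
    [-0.01,0.34,0,0,0,0.08],
    [-0.01,0.34,0,0,0,0.08]
  ]
}}

```text
time: 4.48
tool_pos: [0.5406, 0.2678, 0.066]
tcp_rot: [-2.225, -2.217, -0.001]
wrist_force: [-2.0, 0.4, 0.0]
width: 0.333
grip_force: 1.1
```

Request:
{"name": "play_rows", "arguments": {
  "commands": [
    [-0.01,0.34,0,0,0,0.08],
    [-0.01,0.34,0,0,0,0.08],
    [-0.01,0.34,0,0,0,0.08],
    [-0.01,0.34,0,0,0,0.08],
    [0,0,0,0,0,0]
  ]
}}

```text
time: 4.9
tool_pos: [0.555, 0.2659, 0.0661]
tcp_rot: [-2.548, -1.837, -0.003]
wrist_force: [0.2, 0.2, -0.1]
width: 0.33
grip_force: 0.3
```

Run:
```python
from h import *
s=sensors.read_state();d=s['tool_pos'][:2]-[.541,.226];print(s['tool_pos'],np.hypot(*d),np.degrees(np.arctan2(d[1],d[0])),s['wrist_force'])
x=Ro.from_rotvec(s['tcp_rot']).as_matrix()[:,0];print(np.degrees(np.arctan2(x[1],x[0])))
c,im=save('wrist','w2.png');np.save('w2.npy',c,allow_pickle=True)
```

```text
[0.55495003 0.2658607  0.06613624] 0.04223125591823786 70.71151149958959 [ 0.18153335  0.20803353 -0.06652319]
71.56759629022241
```

View pics/w2.png

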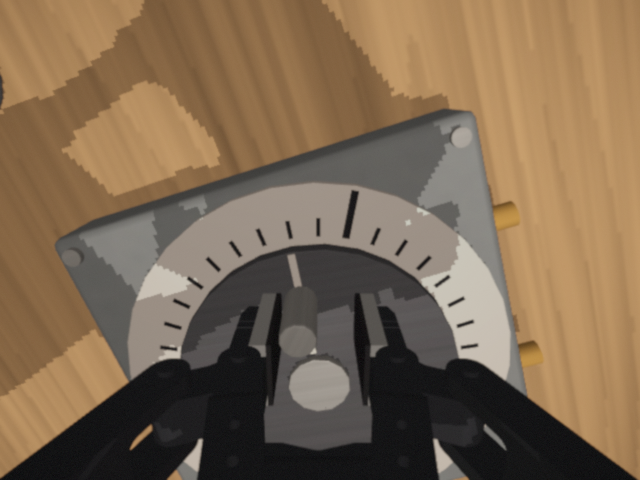

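The index end is at (292,255), the long line runs from (348,237) to (354,191), and the hub is at (319,385). The finger is touching the post.

Run:
```python
from h import *
c=np.load('w2.npy',allow_pickle=True).item()
hub=pt(c,319,385,.057)
for n,u,v,z in [('hub',319,385,.057),('ix',292,255,.053),('ixin',298,284,.053),('l2',348,237,.044),('l1',354,191,.044),('tickL',290,230,.044)]:
    x=pt(c,u,v,z);d=x-hub;print(n,x.round(4),np.hypot(*d[:2]).round(4),np.degrees(np.arctan2(d[1],d[0])).round(1))
```

```text
hub [0.5418 0.2271 0.057 ] 0.0 0.0
ix [0.5505 0.2881 0.053 ] 0.0616 81.9
ixin [0.5485 0.275  0.053 ] 0.0484 82.1
l2 [0.5742 0.2851 0.044 ] 0.0664 60.9
l1 [0.5824 0.3034 0.044 ] 0.0864 62.0
tickL [0.5518 0.2958 0.044 ] 0.0695 81.8
```

Request:
{"name": "play_rows", "arguments": {
  "commands": [
    [-0.01,0.29,0,0,0,0.07],
    [-0.01,0.29,0,0,0,0.07],
    [-0.01,0.29,0,0,0,0.07],
    [-0.01,0.29,0,0,0,0.07],
    [-0.01,0.29,0,0,0,0.07]
  ]
}}

```text
time: 5.37
tool_pos: [0.567, 0.259, 0.0657]
tcp_rot: [-2.828, -1.367, -0.002]
wrist_force: [-1.1, 2.3, 0.3]
width: 0.329
grip_force: 1.0
```

Request:
{"name": "play_rows", "arguments": {
  "commands": [
    [0,0,0,0,0,0],
    [0,0,0,0,0,0],
    [0,0,0,0,0,0]
  ]
}}

```text
time: 5.62
tool_pos: [0.5669, 0.2585, 0.0652]
tcp_rot: [2.825, 1.373, 0.001]
wrist_force: [-0.9, 0.2, 0.1]
width: 0.326
grip_force: 0.0
```

Run:
```python
from h import *
c,im=save('wrist','w3.png');np.save('w3.npy',c,allow_pickle=True)
cv2.imwrite('pics/w3c.png',cv2.resize(im[150:420,200:450,::-1],(0,0),fx=2,fy=2))
```

```text
(no output)
```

View pics/w3c.png

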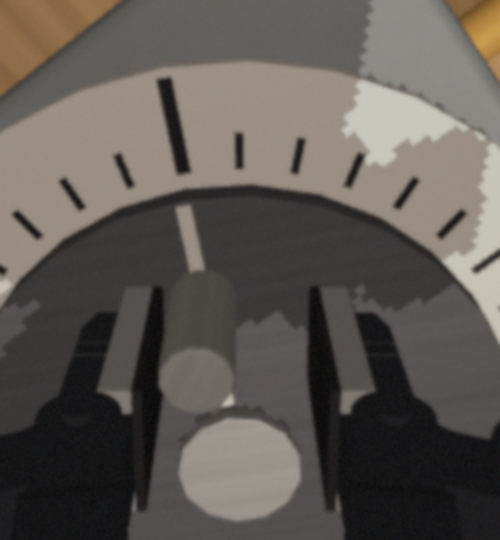

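In the crop the index runs from (184,206) to (196,268), nearly in line with the long line from (183,172) to (165,79). I'll compute what remains.

Run:
```python
from h import *
c=np.load('w3.npy',allow_pickle=True).item()
f=lambda u,v,z: pt(c,u/2+199.75,v/2+149.75,z)
a=f(184,206,.053);b=f(196,268,.053);l2=f(183,172,.044);l1=f(165,79,.044);h=f(240,469,.057)
ang=lambda d: np.degrees(np.arctan2(d[1],d[0]))
print(h,'ix',ang(a-h),ang(a-b),'line',ang(l1-h),ang(l2-h),ang(l1-l2))
d=(l1-l2)/np.linalg.norm(l1-l2);e=a-l2;print('index end off line mm',1e3*(d[0]*e[1]-d[1]*e[0]))
```

```text
[0.54221598 0.22686287 0.057     ] ix 62.46478902044549 60.94575580403813 line 62.05506339141934 62.362290892517365 61.054610826676154
index end off line mm 0.01393505982533053
```

The index is aligned to within 0.1 mm sideways, about 1° at most. I'll back off, lift and travel to behind the fixture.

Request:
{"name": "play_rows", "arguments": {
  "commands": [
    [0,-0.3,0,0,0,0],
    [0,-0.2,0,0,0,0],
    [0,0,-1,0,0,0],
    [0,0,-2,0,0,0],
    [0,0,-3,0,0,0]
  ]
}}

```text
time: 6.08
tool_pos: [0.5602, 0.2608, 0.1226]
tcp_rot: [-2.827, -1.37, 0.01]
wrist_force: [-0.1, 0.6, 0.1]
width: 0.33
grip_force: 0.0
```

Request:
{"name": "play_rows", "arguments": {
  "commands": [
    [0,0,-3,0,0,0],
    [0,0,-3,0,0,0],
    [0,0,-2,0,0,0],
    [0,0,0,0,0,0]
  ],
  "grip": 1
}}

```text
time: 6.42
tool_pos: [0.5662, 0.2633, 0.2124]
tcp_rot: [2.826, 1.37, 0.018]
wrist_force: [0.6, -0.1, 0.5]
width: -0.004
grip_force: 0.0
```

Run:
```python
from h import *
print(sensors.read_state()['tool_pos'])
plan([.49,-.212,.2],-97.4,15)
```

```text
[0.56621242 0.26329197 0.21235809]
[[-2.8, 1.56, 0.06, -0.0, -0.0, 0.07], [-2.69, 1.76, 0.07, -0.0, -0.0, 0.07], [-2.55, 1.94, 0.06, -0.0, -0.0, 0.07], [-2.42, 2.12, 0.06, -0.0, -0.0, 0.07], [-2.26, 2.27, 0.07, -0.0, -0.0, 0.07]]
[[-2.1, 2.43, 0.06, -0.0, -0.0, 0.07], [-1.92, 2.58, 0.06, -0.0, -0.0, 0.07], [-1.73, 2.69, 0.07, -0.0, -0.0, 0.07], [-1.55, 2.82, 0.06, -0.0, -0.0, 0.07], [-1.34, 2.91, 0.06, -0.0, -0.0, 0.07]]
[[-1.14, 3.01, 0.07, -0.0, -0.0, 0.07], [-0.92, 3.07, 0.06, -0.0, -0.0, 0.07], [-0.7, 3.13, 0.06, -0.0, -0.0, 0.07], [-0.49, 3.17, 0.07, -0.0, -0.0, 0.07], [-0.26, 3.2, 0.06, -0.0, -0.0, 0.07]]
end [ 0.49  -0.212  0.2  ] [-3.128  0.231 -0.016]
```

Request:
{"name": "play_rows", "arguments": {
  "commands": [
    [-2.8,1.56,0.06,0,0,0.07],
    [-2.69,1.76,0.07,0,0,0.07],
    [-2.55,1.94,0.06,0,0,0.07],
    [-2.42,2.12,0.06,0,0,0.07],
    [-2.26,2.27,0.07,0,0,0.07]
  ]
}}

```text
time: 6.83
tool_pos: [0.5363, 0.1021, 0.2011]
tcp_rot: [3.024, 0.852, -0.001]
wrist_force: [0.4, 0.5, 0.4]
width: -0.002
grip_force: 0.0
```

Request:
{"name": "play_rows", "arguments": {
  "commands": [
    [-2.1,2.43,0.06,0,0,0.07],
    [-1.92,2.58,0.06,0,0,0.07],
    [-1.73,2.69,0.07,0,0,0.07],
    [-1.55,2.82,0.06,0,0,0.07],
    [-1.34,2.91,0.06,0,0,0.07]
  ]
}}

```text
time: 7.25
tool_pos: [0.5107, -0.0564, 0.1981]
tcp_rot: [-3.126, -0.312, 0.001]
wrist_force: [0.3, 0.7, 0.3]
width: -0.001
grip_force: 0.0
```

Request:
{"name": "play_rows", "arguments": {
  "commands": [
    [-1.14,3.01,0.07,0,0,0.07],
    [-0.92,3.07,0.06,0,0,0.07],
    [-0.7,3.13,0.06,0,0,0.07],
    [-0.49,3.17,0.07,0,0,0.07],
    [-0.26,3.2,0.06,0,0,0.07]
  ]
}}

```text
time: 7.67
tool_pos: [0.4852, -0.2148, 0.1949]
tcp_rot: [-3.132, 0.237, 0.001]
wrist_force: [0.1, -0.3, 0.1]
width: 0.002
grip_force: 0.0
```

Request:
{"name": "play_rows", "arguments": {
  "commands": [
    [0,0,0,0,0,0],
    [0,0,0,0,0,0]
  ]
}}

```text
time: 7.83
tool_pos: [0.4854, -0.2147, 0.1948]
tcp_rot: [-3.132, 0.236, 0.001]
wrist_force: [0.0, 0.2, -0.2]
width: 0.001
grip_force: 0.0
```

Run:
```python
from h import *
c,im=save('wrist','w4.png');np.save('w4.npy',c,allow_pickle=True)
for X in [[.5411,-.1688,.064],[.5298,-.2702,.064],[.6062,-.232,.096]]: print(px(c,X))
```

```text
(np.float64(237.0017310017026), np.float64(146.48147177494806))
(np.float64(392.2914163407341), np.float64(140.24498370208096))
(np.float64(316.8161463576562), np.float64(11.221712568668664))
```

View pics/w4.png

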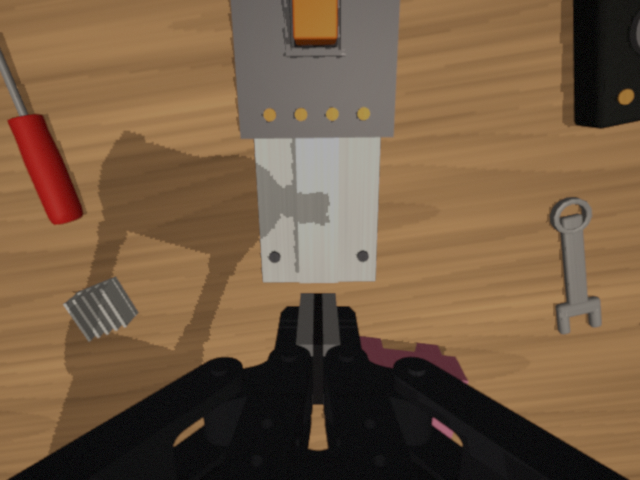

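The fixture's rear top edge runs from (240,138) to (394,136), and the rail's near end from (263,282) to (376,281). The relay is well forward of both.

Run:
```python
from h import *
c=np.load('w4.npy',allow_pickle=True).item()
a=pt(c,240,138,.064);b=pt(c,394,136,.064);d=a-b;m=(a+b)/2
e=pt(c,263,282,.008);f=pt(c,376,281,.008);g=e-f;n=(e+f)/2
for p,v in((m,d),(n,g)): print(p.round(4),np.linalg.norm(v).round(4),np.degrees(np.arctan2(v[1],v[0])).round(2)-90)
s=sensors.read_state();P=s['tool_pos'];x=Ro.from_rotvec(s['tcp_rot']).as_matrix()[:,0];th=np.degrees(np.arctan2(x[1],x[0]));print(P,th)
k=np.arctan2(m[1]-n[1],m[0]-n[0]);print('rail ang',np.degrees(k)); L=np.hypot(*(m-n)[:2]);print('near end to rear face',L,'travel',.275-L+0)
u=np.radians(-7.3);U=np.array([np.cos(u),np.sin(u)])
start=m[:2]-.035*U;print('start',start)
plan([*start,.195],-97.3,2)
```

```text
[ 0.5392 -0.2217  0.064 ] 0.1006 -7.890000000000001
[ 0.4098 -0.2041  0.008 ] 0.1 -8.019999999999996
[ 0.48564993 -0.21360014  0.19483833] -8.536656272747761
rail ang -7.768774609028885
near end to rear face 0.13061628048017743 travel 0.1443837195198226
start [ 0.50453351 -0.21727896]
[[0.96, 0.04, -0.01, -0.0, 0.0, -0.01], [0.96, 0.05, -0.01, -0.0, 0.0, -0.01]]
end [ 0.5045 -0.2172  0.195 ] [-3.134e+00  2.020e-01  1.000e-03]
```

Request:
{"name": "play_rows", "arguments": {
  "commands": [
    [0.95,0.05,2.0,0,0,-0.01],
    [0.95,0.05,3.0,0,0,0],
    [0,0,3.0,0,0,0],
    [0,0,3.0,0,0,0],
    [0,0,2.0,0,0,0]
  ]
}}

```text
time: 8.3
tool_pos: [0.5035, -0.2146, 0.0622]
tcp_rot: [-3.133, 0.212, 0.005]
wrist_force: [-0.6, 0.2, -0.5]
width: -0.004
grip_force: 0.0
```

Request:
{"name": "play_rows", "arguments": {
  "commands": [
    [0,0,1.3,0,0,0],
    [0,0,0.7,0,0,0],
    [0.5,0,0,0,0,0],
    [0.5,0,0,0,0,0],
    [0.4,0,0,0,0,0]
  ]
}}

```text
time: 8.72
tool_pos: [0.5208, -0.2193, 0.0468]
tcp_rot: [3.133, -0.215, 0.005]
wrist_force: [0.4, 0.1, -0.1]
width: -0.005
grip_force: 0.0
```

Request:
{"name": "play_rows", "arguments": {
  "commands": [
    [0.3,0,0,0,0,0],
    [0.3,0,0,0,0,0],
    [0.3,0,0,0,0,0],
    [0.3,0,0,0,0,0],
    [0.3,0,0,0,0,0]
  ]
}}

```text
time: 9.13
tool_pos: [0.5327, -0.2211, 0.0453]
tcp_rot: [-3.134, 0.217, 0.004]
wrist_force: [-3.3, 0.5, 3.0]
width: 0.001
grip_force: 2.1
```

Contact is gentle, about 3 N. I'll go on pushing along the rail.

Request:
{"name": "play_rows", "arguments": {
  "commands": [
    [0.3,0,0,0,0,0],
    [0.3,0,0,0,0,0],
    [0.3,0,0,0,0,0],
    [0.3,0,0,0,0,0],
    [0.3,0,0,0,0,0]
  ]
}}

```text
time: 9.55
tool_pos: [0.5486, -0.2233, 0.0451]
tcp_rot: [-3.134, 0.217, 0.0]
wrist_force: [-3.3, 0.2, 1.9]
width: 0.003
grip_force: 1.8
```

Request:
{"name": "play_rows", "arguments": {
  "commands": [
    [0.3,0,0,0,0,0],
    [0.3,0,0,0,0,0],
    [0.3,0,0,0,0,0],
    [0.3,0,0,0,0,0],
    [0.3,0,0,0,0,0]
  ]
}}

```text
time: 9.97
tool_pos: [0.5636, -0.2254, 0.0451]
tcp_rot: [-3.134, 0.217, 0.0]
wrist_force: [-2.9, -0.5, 0.4]
width: -0.0
grip_force: 1.5
```

Request:
{"name": "play_rows", "arguments": {
  "commands": [
    [0.3,0,0,0,0,0],
    [0.3,0,0,0,0,0],
    [0.3,0,0,0,0,0],
    [0.3,0,0,0,0,0],
    [0.3,0,0,0,0,0]
  ]
}}

```text
time: 10.38
tool_pos: [0.5785, -0.2275, 0.0452]
tcp_rot: [-3.134, 0.217, -0.0]
wrist_force: [-2.4, -0.2, 0.7]
width: -0.001
grip_force: 1.2
```

Request:
{"name": "play_rows", "arguments": {
  "commands": [
    [0.3,0,0,0,0,0],
    [0.3,0,0,0,0,0],
    [0.3,0,0,0,0,0],
    [0.3,0,0,0,0,0],
    [0.3,0,0,0,0,0]
  ]
}}

```text
time: 10.8
tool_pos: [0.5933, -0.2295, 0.0452]
tcp_rot: [-3.134, 0.217, -0.0]
wrist_force: [-1.8, 1.4, -1.3]
width: -0.0
grip_force: 0.9
```

Request:
{"name": "play_rows", "arguments": {
  "commands": [
    [0.3,0,0,0,0,0],
    [0.2,0,0,0,0,0],
    [0.2,0,0,0,0,0],
    [0.2,0,0,0,0,0],
    [0.1,0,0,0,0,0]
  ]
}}

```text
time: 11.22
tool_pos: [0.6032, -0.2309, 0.0453]
tcp_rot: [3.134, -0.217, 0.0]
wrist_force: [-2.4, 0.2, -0.6]
width: 0.002
grip_force: 1.0
```

Request:
{"name": "play_rows", "arguments": {
  "commands": [
    [0.2,0,0,0,0,0],
    [0.2,0,0,0,0,0],
    [0.2,0,0,0,0,0],
    [0.2,0,0,0,0,0],
    [0.2,0,0,0,0,0]
  ]
}}

```text
time: 11.63
tool_pos: [0.613, -0.2323, 0.0453]
tcp_rot: [-3.134, 0.217, 0.0]
wrist_force: [-2.9, 0.2, -0.0]
width: -0.001
grip_force: 1.2
```

Request:
{"name": "play_rows", "arguments": {
  "commands": [
    [0.1,0,0,0,0,0],
    [0.1,0,0,0,0,0],
    [0.1,0,0,0,0,0],
    [0.1,0,0,0,0,0],
    [0.1,0,0,0,0,0]
  ]
}}

```text
time: 12.05
tool_pos: [0.6178, -0.2329, 0.0453]
tcp_rot: [-3.134, 0.217, 0.0]
wrist_force: [-2.3, 0.4, 0.4]
width: -0.004
grip_force: 1.4
```

Request:
{"name": "play_rows", "arguments": {
  "commands": [
    [0.1,0,0,0,0,0],
    [0.1,0,0,0,0,0],
    [0.1,0,0,0,0,0]
  ]
}}

```text
time: 12.3
tool_pos: [0.6208, -0.2334, 0.0453]
tcp_rot: [-3.134, 0.217, 0.0]
wrist_force: [-2.4, 0.1, 0.4]
width: 0.001
grip_force: 1.4
```

Request:
{"name": "play_rows", "arguments": {
  "commands": [
    [0.1,0,0,0,0,0],
    [0.1,0,0,0,0,0]
  ]
}}

```text
time: 12.47
tool_pos: [0.6222, -0.2335, 0.0453]
tcp_rot: [-3.134, 0.217, 0.002]
wrist_force: [-6.6, 0.8, 4.7]
width: 0.005
grip_force: 3.5
```

Request:
{"name": "play_rows", "arguments": {
  "commands": [
    [0.1,0,0,0,0,0],
    [0,0,0,0,0,0],
    [0,0,0,0,0,0],
    [0,0,0,0,0,0]
  ]
}}

```text
time: 12.8
tool_pos: [0.6222, -0.2336, 0.0454]
tcp_rot: [-3.134, 0.217, 0.005]
wrist_force: [-6.2, 1.9, 4.4]
width: -0.0
grip_force: 3.8
```

The TCP stopped advancing at x = 0.622, as predicted for the stop, and the force rose. I'll back off straight, lift and check both work pieces.

Request:
{"name": "play_rows", "arguments": {
  "commands": [
    [-0.5,0,0,0,0,0],
    [-1,0,0,0,0,0],
    [-1.5,0,0,0,0,0],
    [-3,0,0,0,0,0],
    [-4,0,0,0,0,0]
  ]
}}

```text
time: 13.22
tool_pos: [0.5268, -0.2208, 0.0463]
tcp_rot: [3.132, -0.216, 0.009]
wrist_force: [0.1, -0.7, 1.1]
width: 0.0
grip_force: 0.0
```

Request:
{"name": "play_rows", "arguments": {
  "commands": [
    [-3,0,-1,0,0,0],
    [0,0,-3,0,0,0],
    [0,0,-3,0,0,0],
    [0,0,-3,0,0,0],
    [0,0,0,0,0,0]
  ]
}}

```text
time: 13.63
tool_pos: [0.4993, -0.2181, 0.1528]
tcp_rot: [3.129, -0.217, 0.021]
wrist_force: [1.0, -1.0, 1.1]
width: -0.0
grip_force: 0.0
```

Run:
```python
from h import *
c,im=save('top','top2.png')
a=cv2.resize(im[195:285,165:250,::-1],(0,0),fx=4.5,fy=4.5,interpolation=cv2.INTER_CUBIC)
b=cv2.resize(im[150:250,340:420,::-1],(0,0),fx=4.05,fy=4.05,interpolation=cv2.INTER_CUBIC)
h=max(a.shape[0],b.shape[0]);p=lambda q:np.pad(q,((0,h-q.shape[0]),(0,0),(0,0)))
cv2.imwrite('pics/end.png',np.hstack([p(a),p(b)]))
```

```text
(no output)
```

View pics/end.png

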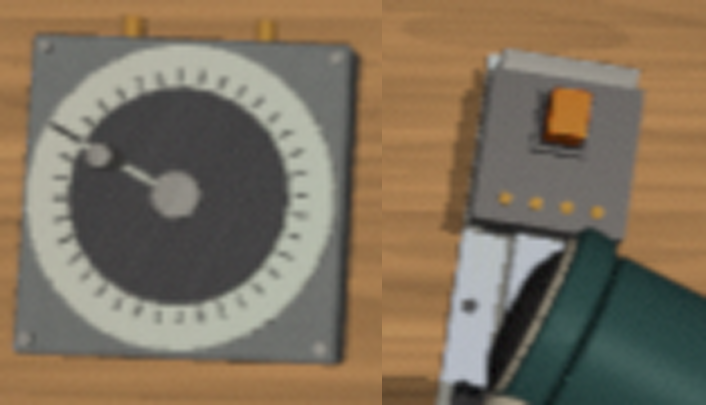

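The index at about (97,155) lies on the long line at about (63,133), seen from the hub at (175,194). The fixture sits against the stop with no visible gap, and the relay is upright in its nest. I'm handing it in.

```bash
python3 -c "
from workcell import order
print(order.finish_job())"
```

```text
the job is handed in; nothing more can be done
None
```

I handed the job in at about 14 s of the 67 s allowed. The dial's index is on the long line (0.0 mm off sideways by the close-up camera). The fixture rests against the stop, pushed with under 10 N, and I did not touch the relay or the other things on the bench. The interface gave no verdict.

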